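# Steady the rocking bottle crate with a wedge

## Task

The wooden bottle crate rocks because the rail under one end is missing. Push the yellow wedge along the table, thin end first, under that end until it is snug and carries the crate, which should then stand about level; then press firmly down on the deck at that end with the fingertips for a moment to prove that it no longer rocks, and take the hand away. Lift nothing, do not shove the crate out of its place and leave the other things alone.

Things in the scene. Friction and masses are not known exactly. Their poses are not given: they have to be found in the camera images.
- crate: Dark wooden bottle crate, loose, 0.72-0.98 kg, 130 (x) x 220 (y) mm, z up; origin: centre of its footprint at table level. Floor board 16-26 mm up. Two light rails across x, 16 mm high and wide, at y = +95 and +10 mm; none at the -y end, where the board hangs 16 mm over the table. Nine fixed green bottles, y = -11 to +91 mm, tops 106 mm up. Level at first. Friction about 0.6.
- crate_deck (a point): Point at x = 0, y = -90 mm on the flat light wood deck that covers the free end (y = -110 to -38 mm, full width), top 56 mm over the table. Press here or nearby from above. Before wedging, about 2 N here tips the end down to the table (0.14 rad); let go, it falls back level.
- crate_lip (a point): Middle of the lower edge of the crate's free (-y) end: y = -110 mm, 16 mm over the table, the edge running 65 mm to each side along the crate's x.
- wedge: Yellow wooden wedge, loose, 80 g, 50 mm wide (x), 110 long (y), z up; 5 mm thick at the thin end (+y), rising evenly to 27 mm at the upright back face. Origin: centre of the underside. Starts with its thin end 25-65 mm from the crate's free end, aimed at it within 0.2 rad. Sliding it takes about 0.5 N, with the crate on it 3 to 7 N. It stays where it is left.
- wedge_tip (a point): Middle of the wedge's thin end, on the table (y = +55 mm). The wedge meets the crate's lip when this is about 55 mm in; then each further 10 mm lifts that end of the crate 2 mm.
- wedge_back (a point): Centre of the wedge's back face, where to push: y = -55 mm, 13.5 mm over the table.
- dropper: Bystander: loose green dropper bottle, 25 mm across, 80 mm high; origin under its centre.
- vial: Bystander: small white jar with a red cap, 26 mm across, 42 mm high; origin under its centre.
- beaker: Bystander: small glass beaker, 56 mm across the rim, 62 mm high; origin under its centre.
- hotplate: Bystander: round black hot plate, 124 mm across, 31 mm high, 0.8 kg; origin under its centre.
Mind the look-alikes: they are no part of the job. Several things look just like the wedge: the one meant starts farthest to the robot's right.

How it is judged:
By the outcome, as a careful person would: the job done as asked, in the order asked, and still so for the second after the job is handed in, with the robot touching nothing.
It also fails if it takes over 45 s, if anything falls off the work surface, if the arm or the gripper's body presses on something with over 40 N, if the wrist force passes 120 N, or if a joint passes its speed limit or range.

## Robot

A 6-joint arm with a two-finger parallel gripper is mounted at the origin on the work surface. World frame = base frame: x ahead of the robot, y to its left, z up, the work surface at z = 0. Lengths are in m, angles in rad, forces in N, time in s.
With the tool pointing down it reaches from about 0.35 to 0.925 m from the base axis. Payload 6.4 kg.
Tool frame: the origin (TCP) lies between the finger pads; the fingertips stand 19 mm ahead of it and the grasp point (between the pads) is the TCP; z points along the fingers, y is the line along which they close (so a half turn about z gives the same grasp; the last joint's range is limited). The gripper opens to 94 mm and grips with 3 to 60 N. Pads are 16 mm wide; open, the fingers measure 119 mm over their backs; the gripper's body (75 mm by 177 mm) begins 78 mm behind the grasp point.
Start: joints at [-1.391, 0.245, 1.558, -0, 1.339, -0.174], TCP at [0.225, -0.61, 0.224] pointing down, gripper open.
Joint ranges: [-3.13, 3.13], [-1.02, 2.26], [0.13, 2.54], [-0.95, 4.09], [0.21, 2.88], [-2.74, 2.74]. Speed limits (rad/s): [2.57, 2.57, 3.14, 3.14, 3.14, 3.14].

## Interface

Orientations are given as a unit quaternion [x, y, z, w].
In Python, from workcell import monitor, optics, job gives the robot as it stands.
- The arm moves only by the shell command python3 -m jog 'ROWS'. ROWS is JSON, a list of rows, each a list of 7 numbers: the turn, a rotation vector about the tool's x, y, z in rad, then the shift along the tool's x, y, z in mm, then the closure in counts, from 0 (fully open) to 255 (shut). In form: [[rx, ry, rz, dx, dy, dz, claw], ...]. A call has 1 to 20 rows; each row shifts and turns the commanded pose from where the row before left it, along the tool's axes as they then stand; what a row does not reach is not made up. A row lasts 1/8 s, in which the tool goes at most 62.5 mm and 10.7 degrees, less where a joint would pass 70% of its speed; a pose out of reach is approached as far as the arm can. A call with a gripper value outside its range is refused whole. The fingers move at their own pace and stop on an object; the grip force is fixed at half the most. Time passes only in rows, so rows that do not move let the fingers close. It gives the time, the measured TCP pose, the force, the opening and the grip force at its end, in the units of the state.
- monitor.get_state(): the state, without advancing time (a new reading comes with each control period).
- optics.grab_frame(name): name is "scene" or "top"; returns a dict with "pixels" (384x512x3 uint8, blue, green, red), "K" (3x3 intrinsics, pixels), "k1" (the pictures are not rectified: a ray, as slopes to the right and down, at radius r is drawn at 1 + k1 r^2 times it, then the intrinsics apply), "world_from_camera" (4x4, takes a point from camera to world coordinates). Camera axes: x right, y down, z forward; pixel columns grow to the right and rows downward; lengths in m; the calibration is good to about 2 mm. A picture is of the moment at which its call begins. There is no depth.
- job.job_done(): hands the job in; it is judged then, once.
The state is a dict: "time": time; "joint_pos": joint angles; "joint_vel": joint speeds; "joint_efforts": joint torques, N m; "ee_pos": TCP position; "ee_rot": TCP orientation; "force": force on the tool from outside, world axes, zero at the start; "ft_torque": the same for the moment, N m; "width": finger opening in m; "grip_force": force on a finger pad.
Only numpy, scipy, OpenCV 4.12 (cv2) and the standard library are available. Lean on these libraries where they do the work, as an engineer would, in place of code of your own. Each camera call takes 0.05 s, during which the arm holds its last target. There are 200 camera calls.

## Working session

There is one attempt and no reset: what is moved stays moved. The work goes in short steps, Python scripts to look and compute and a shell command to move; the robot and the scene stay as the last step left them, time stands still between calls to the robot, and variables do not carry over. Pictures are saved under pics/ and viewed, at most 10 in all, crops included, and the job is handed in when it is done.

```bash
mkdir -p pics; cat > h.py <<'E'
import numpy as np,cv2
from workcell import monitor,optics,job
def ray(f,px):
    K=np.array(f["K"]);k=f["k1"]
    d=np.array([(px[0]-K[0,2])/K[0,0],(px[1]-K[1,2])/K[1,1]]);s=d.copy()
    for _ in range(20): s=d/(1+k*(s@s))
    T=np.array(f["world_from_camera"]);return T[:3,3],T[:3,:3]@np.array([s[0],s[1],1])
def onz(f,px,z):
    o,d=ray(f,px);return o+d*(z-o[2])/d[2]
E
python3 - <<'E'
from h import *
for n in("top","scene"):
    f=optics.grab_frame(n);p=f["pixels"];cv2.imwrite(f"pics/{n}0.png",cv2.resize(p,(800,600),interpolation=cv2.INTER_CUBIC))
    print(n,np.round(f["world_from_camera"],3).tolist(),np.round(f["K"],1).tolist())
    m=cv2.inRange(cv2.cvtColor(p,cv2.COLOR_BGR2HSV),(20,110,80),(35,255,255))
    for c in cv2.findContours(m,0,2)[0]:
        if cv2.contourArea(c)>80:
            r=cv2.minAreaRect(c);print(cv2.contourArea(c),[ [np.round(b).tolist(),np.round(onz(f,b,0.01),3).tolist()] for b in cv2.boxPoints(r)])
print(monitor.get_state())
E
```

```text
top [[0.024, -0.998, 0.052, 0.522], [-1.0, -0.024, -0.001, 0.116], [0.002, -0.052, -0.999, 0.853], [0.0, 0.0, 0.0, 1.0]] [[411.0, 0.0, 255.4], [0.0, 411.0, 197.4], [0.0, 0.0, 1.0]]
1376.0 [[[314.0, 277.0], [0.406, -0.008, 0.01]], [[340.0, 277.0], [0.407, -0.062, 0.01]], [[340.0, 334.0], [0.291, -0.064, 0.01]], [[314.0, 334.0], [0.29, -0.011, 0.01]]]
1315.0 [[[207.0, 276.0], [0.402, 0.209, 0.01]], [[233.0, 270.0], [0.417, 0.158, 0.01]], [[246.0, 323.0], [0.31, 0.128, 0.01]], [[220.0, 329.0], [0.296, 0.18, 0.01]]]
1333.0 [[[347.0, 166.0], [0.635, -0.073, 0.01]], [[399.0, 143.0], [0.687, -0.182, 0.01]], [[409.0, 166.0], [0.639, -0.204, 0.01]], [[357.0, 189.0], [0.588, -0.095, 0.01]]]
scene [[0.734, 0.461, -0.499, 0.953], [0.679, -0.507, 0.53, -0.281], [-0.008, -0.728, -0.685, 0.586], [0.0, 0.0, 0.0, 1.0]] [[388.0, 0.0, 258.0], [0.0, 388.0, 195.6], [0.0, 0.0, 1.0]]
2033.5 [[[143.0, 347.0], [0.632, -0.201, 0.01]], [[174.0, 282.0], [0.574, -0.096, 0.01]], [[206.0, 297.0], [0.638, -0.079, 0.01]], [[175.0, 362.0], [0.687, -0.182, 0.01]]]
1110.5 [[[102.0, 194.0], [0.278, -0.058, 0.01]], [[120
[... 302 characters left out ...]
pos': array([-1.39108474e+00,  2.45746763e-01,  1.55886413e+00, -2.18120494e-06,
        1.33869683e+00, -1.74088300e-01]), 'joint_vel': array([ 5.74603737e-05, -5.24631425e-04, -2.33052683e-03,  1.71092434e-03,
        1.61109350e-03,  6.56342062e-04]), 'joint_efforts': array([-9.70021733e-05, -4.16917777e+01, -3.15524840e+01,  6.87472522e-02,
        3.10255622e-02, -4.76031391e-05]), 'ee_pos': array([ 0.22512376, -0.60923812,  0.22346895]), 'ee_rot': array([ 9.84393560e-01,  1.75978928e-01, -3.47220754e-06, -8.57525355e-04]), 'force': array([-0.6351094 ,  0.52199557,  1.0603099 ]), 'ft_torque': array([-0.00574955,  0.02420062,  0.00153122]), 'grip_force': 0.0, 'width': 0.0937003969169598}
```

View pics/top0.png

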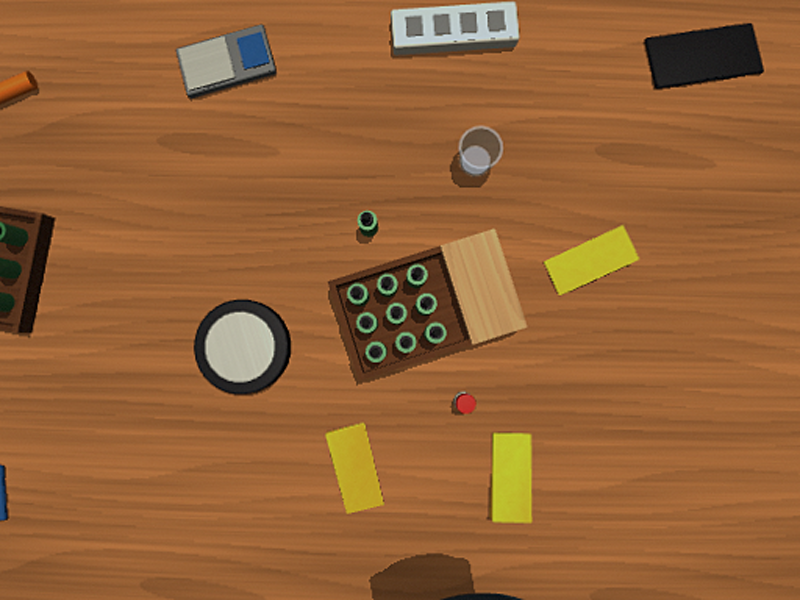

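View pics/scene0.png

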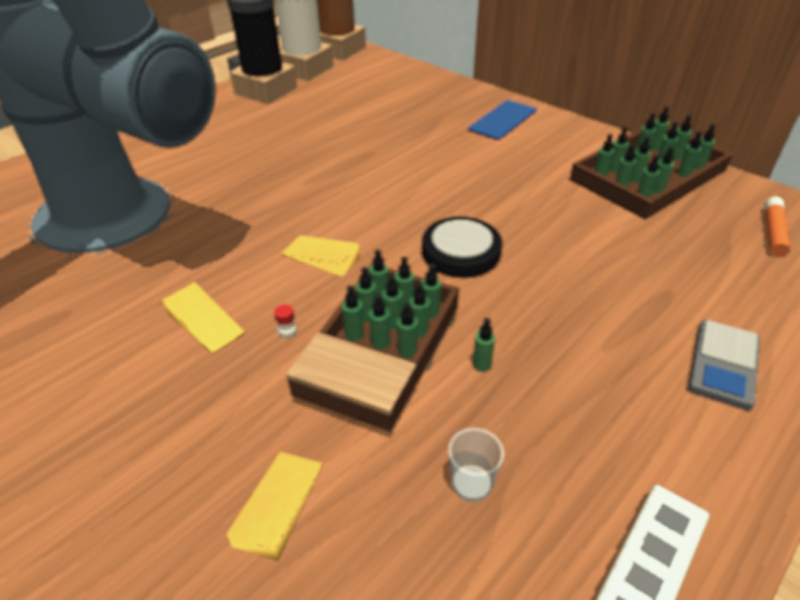

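The top view shows the wedge to use at about (591,260), thin end left at (545,262)-(560,294). The crate deck is at (441,247), (495,230), (526,327), (471,343), the beaker at (480,150) and the vial at (465,403). The scene view agrees: the wedge at (275,505) is aimed at the deck end.

```bash
cat >> h.py <<'E'
def wedge(f):
    m=cv2.inRange(cv2.cvtColor(f["pixels"],cv2.COLOR_BGR2HSV),(20,110,80),(35,255,255))
    cs=[c for c in cv2.findContours(m,0,1)[0] if cv2.contourArea(c)>80]
    c=min(cs,key=lambda c:onz(f,c.reshape(-1,2).mean(0),0)[1])
    return c,cv2.boxPoints(cv2.minAreaRect(c))
E
python3 - <<'E'
from h import *
f=optics.grab_frame("top")
c,b=wedge(f)
b=b[np.argsort(b[:,0])]
P=[onz(f,q,z) for q,z in zip(b,(.005,.005,.027,.027))]
t=(P[0]+P[1])/2;k=(P[2]+P[3])/2
print("thin",t,"back",k,"len",np.linalg.norm((t-k)[:2]),"w",np.linalg.norm((P[0]-P[1])[:2]),np.linalg.norm((P[2]-P[3])[:2]),"ang",np.arctan2(*(t-k)[[1,0]]))
D=np.array([onz(f,np.array(q)*.64,.056) for q in [(441,247),(495,230),(526,327),(471,343)]])
l=(D[1]+D[2])/2;i=(D[0]+D[3])/2
print(D,"lip",l,"inner",i,"ang",np.arctan2(*(i-l)[[1,0]]),"edge ang",np.arctan2(*(D[1]-D[2])[[1,0]]),np.linalg.norm(D[1]-D[2]),np.linalg.norm(l-i))
# far corners of crate rim via box outline (z~.056)
print([np.round(onz(f,np.array(q)*.64,.056),3) for q in [(330,283),(358,383)]])
for n,q,z in (("beaker",(480,147),.062),("vial",(465,403),.042),("wedge px",b[0],0)): print(n,onz(f,np.array(q)*.64,z))
s=monitor.get_state()
from scipy.spatial.transform import Rotation as R
print(R.from_quat(s["ee_rot"]).as_matrix().round(3))
E
```

```text
thin [ 0.61196489 -0.08505052  0.005     ] back [ 0.660158  -0.1863736  0.027    ] len 0.11220044782451659 w 0.05212781715122117 0.051243866751415144 ang 2.014765124262736
[[ 0.64150135  0.06471703  0.056     ]
 [ 0.66475088 -0.00263964  0.056     ]
 [ 0.54404858 -0.0432544   0.056     ]
 [ 0.52256843  0.02498629  0.056     ]] lip [ 0.60439973 -0.02294702  0.056     ] inner [0.58203489 0.04485166 0.056     ] ang 1.8894278014387633 edge ang 0.32458617426187775 0.12735228198353563 0.07139220838837522
[array([0.593, 0.202, 0.056]), array([0.47 , 0.164, 0.056])]
beaker [0.76863967 0.01850002 0.062     ]
vial [0.4469988  0.02944248 0.042     ]
wedge px [0.75676553 0.19012879 0.        ]
[[ 0.938  0.346 -0.   ]
 [ 0.346 -0.938  0.001]
 [ 0.    -0.001 -1.   ]]
```

```bash
python3 -m jog '[[0,0,0,50,-19.5,0,200],[0,0,0,50,-19.5,0,200],[0,0,0,50,-19.5,0,200],[0,0,0,50,-19.5,0,200],[0,0,0,50,-19.5,0,200],[0,0,0,50,-19.5,0,200],[0,0,0,50,-19.5,0,200],[0,0,0,50,-19.5,0,200],[0,0,0,50,-19.5,0,200],[0,0,0,50,-19.5,0,200],[0,0,0,50,-19.5,0,200]]' && python3 -m jog '[[0,0,-0.154,0,0,0,200],[0,0,-0.154,0,0,0,200],[0,0,-0.154,0,0,0,200],[0,0,-0.154,0,0,0,200],[0,0,-0.154,0,0,0,200],[0,0,-0.154,0,0,0,200],[0,0,-0.154,0,0,0,200],[0,0,-0.154,0,0,0,200],[0,0,-0.154,0,0,0,200],[0,0,-0.154,0,0,0,200],[0,0,0,0,0,0,200]]'
cat >> h.py <<'E'
from scipy.spatial.transform import Rotation as R
L=np.array([.6044,-.0229]);U=np.array([-.317,.949]);V=np.array([.949,.317])
def rel():
    s=monitor.get_state();M=R.from_quat(s["ee_rot"]).as_matrix();p=s["ee_pos"]
    print("t",s["time"],"along",(p[:2]-L)@U,"lat",(p[:2]-L)@V,"z",p[2],"toolx ang",np.arctan2(M[1,0],M[0,0]),"zaxis",M[:,2].round(4),"w",s["width"],"F",s["force"].round(2))
E
python3 -c "from h import *;rel()"
```

```text
time: 1.52
ee_pos: [0.6679, -0.2166, 0.2241]
ee_rot: [0.984, 0.176, -0.0, -0.0]
force: [0.3, -0.8, 0.3]
width: 0.0201
grip_force: 0.0
time: 2.9
ee_pos: [0.6666, -0.2179, 0.224]
ee_rot: [0.585, 0.811, -0.0, -0.0]
force: [0.9, 0.8, 0.8]
width: 0.0204
grip_force: 0.0
t 2.9 along -0.20476050504437246 lat -0.0027434981567319295 z 0.22397679530285936 toolx ang 1.89198747316666 zaxis [-7.e-04  4.e-04 -1.e+00] w 0.02044655382283085 F [0.88 0.77 0.77]
```

```bash
python3 -m jog '[[0,0,0,-1,0,40,200],[0,0,0,-1,0,40,200],[0,0,0,-1,0,40,200],[0,0,0,-1,0,40,200],[0,0,0,0,0,20,200],[0,0,0,0,0,20,200],[0,0,0,0,0,0,200]]' && python3 -m jog '[[0,0,0,5,0,0,200],[0,0,0,5,0,0,200],[0,0,0,5,0,0,200],[0,0,0,5,0,0,200],[0,0,0,5,0,0,200],[0,0,0,5,0,0,200],[0,0,0,5,0,0,200],[0,0,0,5,0,0,200],[0,0,0,5,0,0,200],[0,0,0,5,0,0,200],[0,0,0,5,0,0,200],[0,0,0,5,0,0,200],[0,0,0,0,0,0,200]]'
python3 - <<'E'
from h import *
rel()
f=optics.grab_frame("top");g=optics.grab_frame("scene")
a=cv2.resize(f["pixels"][110:270,220:420],None,fx=2,fy=2,interpolation=2);b=cv2.resize(g["pixels"][180:380,80:330],(400,320),interpolation=2)
cv2.imwrite("pics/p1.png",np.hstack([a,b]))
E
```

```text
time: 3.78
ee_pos: [0.6675, -0.2214, 0.0233]
ee_rot: [0.584, 0.811, -0.0, -0.001]
force: [-0.2, 0.7, -0.1]
width: 0.0204
grip_force: 0.0
time: 5.4
ee_pos: [0.6487, -0.1642, 0.0242]
ee_rot: [0.584, 0.812, 0.0, -0.001]
force: [0.1, -1.0, -0.3]
width: 0.0204
grip_force: 0.0
t 5.4 along -0.14808375483938085 lat -0.0027786598650696446 z 0.024155736496405577 toolx ang 1.894085072340339 zaxis [-8.e-04  8.e-04 -1.e+00] w 0.020441360057903053 F [ 0.1  -1.   -0.26]
```

View pics/p1.png

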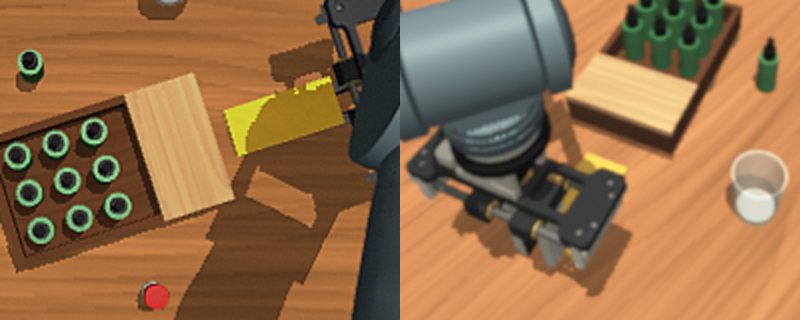

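The wedge has turned square with the crate. Its thin end runs from (225,107) to (238,155), about 25 mm short of the deck edge and close to its middle. Keep pushing.

```bash
python3 -m jog '[[0,0,0,5,0,0,200],[0,0,0,5,0,0,200],[0,0,0,5,0,0,200],[0,0,0,5,0,0,200],[0,0,0,5,0,0,200],[0,0,0,5,0,0,200],[0,0,0,5,0,0,200],[0,0,0,5,0,0,200],[0,0,0,5,0,0,200],[0,0,0,5,0,0,200],[0,0,0,5,0,0,200],[0,0,0,5,0,0,200],[0,0,0,5,0,0,200],[0,0,0,5,0,0,200],[0,0,0,5,0,0,200],[0,0,0,0,0,0,200]]'; python3 -c "from h import *;rel()"; for i in 1; do python3 -m jog '[[0,0,0,2,0,0,200],[0,0,0,2,0,0,200],[0,0,0,0,0,0,200]]'|grep force:; python3 -m jog '[[0,0,0,2,0,0,200],[0,0,0,0,0,0,200]]'|grep force:;python3 -m jog '[[0,0,0,2,0,0,200],[0,0,0,0,0,0,200]]'|grep force:; done
python3 - <<'E'
from h import *
rel()
f=optics.grab_frame("top");g=optics.grab_frame("scene")
a=cv2.resize(f["pixels"][110:270,220:420],None,fx=2,fy=2,interpolation=2);b=cv2.resize(g["pixels"][180:380,80:330],(400,320),interpolation=2)
cv2.imwrite("pics/p2.png",np.hstack([a,b]))
E
```

```text
time: 7.5
ee_pos: [0.6251, -0.0933, 0.0244]
ee_rot: [0.584, 0.812, 0.0, -0.0]
force: [-0.7, -0.0, -0.2]
width: 0.0203
grip_force: 0.0
t 7.5 along -0.07335406532785542 lat -0.0026623848988581262 z 0.024448994768393108 toolx ang 1.8942164672481685 zaxis [-2.e-04  2.e-04 -1.e+00] w 0.020307062556269115 F [-0.69 -0.03 -0.17]
force: [0.0, -0.1, 0.7]
grip_force: 0.0
force: [-0.2, 0.2, 0.5]
grip_force: 0.0
force: [0.0, 0.5, 0.3]
grip_force: 0.0
t 8.375 along -0.06564300035828217 lat -0.0026854067567717624 z 0.024431384177885877 toolx ang 1.8938449343847694 zaxis [-1.e-04  2.e-04 -1.e+00] w 0.020284096658605446 F [0.05 0.48 0.3 ]
```

View pics/p2.png

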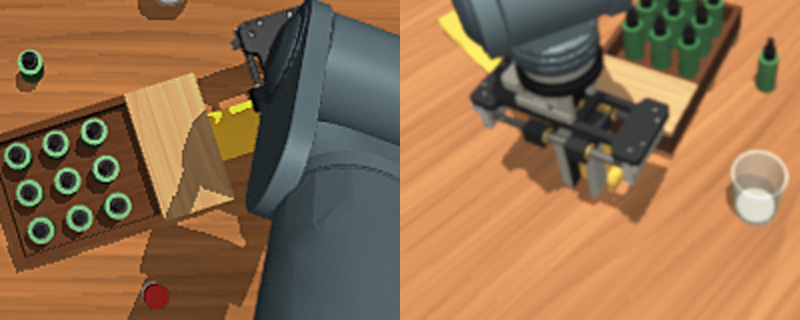

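The wedge is under the deck end, the crate has not moved, and there is no contact yet. I'll go on in 2 mm steps and watch the force.

```bash
python3 -m jog '[[0,0,0,2,0,0,200]]'|grep ^force:;python3 -m jog '[[0,0,0,2,0,0,200]]'|grep ^force:;python3 -m jog '[[0,0,0,2,0,0,200]]'|grep ^force:; python3 -m jog '[[0,0,0,1,0,0,200]]'|grep ^force:;  python3 -m jog '[[0,0,0,1,0,0,200]]'|grep ^force:;  python3 -c "from h import *;rel()"
```

```text
force: [1.2, -4.9, -1.4]
force: [1.5, -3.7, -1.1]
force: [1.5, -3.9, -2.1]
force: [2.0, -4.1, -2.3]
force: [1.2, -4.4, -3.5]
t 9.1 along -0.05792709464645079 lat -0.0026667094384381245 z 0.024466415536297848 toolx ang 1.8938545723642495 zaxis [ 2.e-04 -3.e-04 -1.e+00] w 0.020189647641168144 F [ 1.21 -4.43 -3.51]
```

```bash
python3 -m jog '[[0,0,0,-3,0,0,200],[0,0,0,-10,0,0,200],[0,0,0,-30,0,0,200],[0,0,0,-40,0,0,200],[0,0,0,-40,0,0,200],[0,0,0,-40,0,-40,200],[0,0,0,0,0,-50,200],[0,0,0,0,0,-40,200],[0,0,0,0,0,0,200]]'
python3 - <<'E'
from h import *
rel()
f=optics.grab_frame("top");g=optics.grab_frame("scene")
a=cv2.resize(f["pixels"][110:270,220:420],None,fx=2,fy=2,interpolation=2);b=cv2.resize(g["pixels"][180:380,80:330],(400,320),interpolation=2)
cv2.imwrite("pics/p3.png",np.hstack([a,b]))
E
```

```text
time: 10.22
ee_pos: [0.6742, -0.2346, 0.1593]
ee_rot: [0.584, 0.812, 0.001, 0.004]
force: [-0.7, 0.3, -0.4]
width: 0.0203
grip_force: 0.0
t 10.225 along -0.22300595761474876 lat -0.0008838623127528855 z 0.1593187049091377 toolx ang 1.8934957895591171 zaxis [ 0.0071 -0.0032 -1.    ] w 0.020310915889624963 F [-0.68  0.34 -0.43]
```

View pics/p3.png

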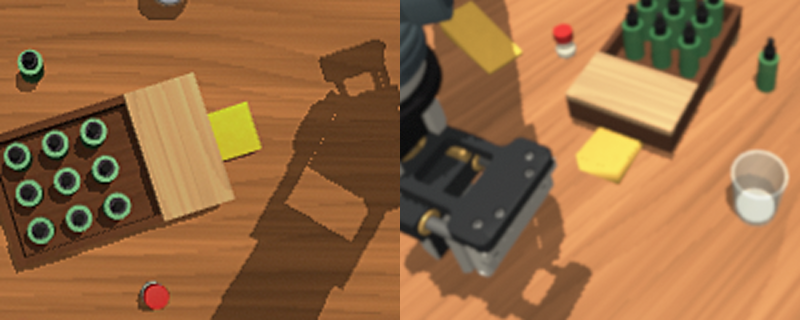

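The wedge sticks out squarely near the middle of the end, at (210,105)-(260,160), and the crate is in place. Next I press the deck.

```bash
python3 -m jog '[[0,0,0,40,0,0,200],[0,0,0,40,0,0,200],[0,0,0,40,0,0,200],[0,0,0,40,0,0,200],[0,0,0,40,0,0,200],[0,0,0,40,-2,0,200],[0,0,0,3,0,30,200],[0,0,0,0,0,30,200],[0,0,0,0,0,15,200],[0,0,0,0,0,3,200],[0,0,0,0,0,0,200],[0,0,0,0,0,0,200]]'; python3 -c "from h import *;rel()"; for i in 1; do python3 -m jog '[[0,0,0,0,0,2,200],[0,0,0,0,0,0,200]]'|grep ^force:;python3 -m jog '[[0,0,0,0,0,2,200],[0,0,0,0,0,0,200]]'|grep ^force:; done;  python3 -c "from h import *;rel()"
```

```text
time: 11.82
ee_pos: [0.5917, -0.003, 0.0763]
ee_rot: [0.584, 0.812, -0.001, -0.002]
force: [-4.8, 1.2, 6.8]
width: 0.0203
grip_force: 3.5
t 11.825 along 0.022919595149570173 lat -0.005703777465167572 z 0.0763348961411403 toolx ang 1.893720554448592 zaxis [-0.0039  0.0012 -1.    ] w 0.02026094325273535 F [-4.84  1.24  6.8 ]
force: [-10.8, 1.7, 18.2]
force: [-16.0, 2.3, 30.6]
t 12.325 along 0.022764320219085823 lat -0.0054393233047327705 z 0.07603820183354022 toolx ang 1.8943102491433021 zaxis [-0.0055  0.001  -1.    ] w 0.020285669182943163 F [-16.04   2.33  30.6 ]
```

```bash
python3 -m jog '[[0,0,0,0,0,-1.5,200],[0,0,0,0,0,0,200],[0,0,0,0,0,0,200],[0,0,0,0,0,0,200],[0,0,0,0,0,0,200],[0,0,0,0,0,0,200]]'|grep ^force:;  python3 -m jog '[[0,0,0,0,0,-3,200],[0,0,0,0,0,-4,200],[0,0,0,0,0,-20,200],[0,0,0,0,0,-50,200],[0,0,0,0,0,-50,200],[0,0,0,-60,0,0,200],[0,0,0,-60,0,0,200],[0,0,0,-60,0,0,200],[0,0,0,-60,0,0,200],[0,0,0,0,0,0,200],[0,0,0,0,0,0,200]]'
python3 - <<'E'
from h import *
rel()
f=optics.grab_frame("top");g=optics.grab_frame("scene")
a=cv2.resize(f["pixels"][110:270,220:420],None,fx=2,fy=2,interpolation=2);b=cv2.resize(g["pixels"][180:380,80:330],(400,320),interpolation=2)
cv2.imwrite("pics/p4.png",np.hstack([a,b]))
E
```

```text
force: [-11.8, 1.8, 20.2]
time: 14.45
ee_pos: [0.669, -0.2308, 0.2015]
ee_rot: [0.584, 0.812, 0.0, -0.0]
force: [-0.0, 0.2, 0.2]
width: 0.0202
grip_force: 0.0
t 14.45 along -0.21776007568624572 lat -0.004585727424242709 z 0.20145418381122634 toolx ang 1.8935601848864931 zaxis [ 2.e-04  3.e-04 -1.e+00] w 0.020220190020429518 F [-0.02  0.17  0.2 ]
```

View pics/p4.png

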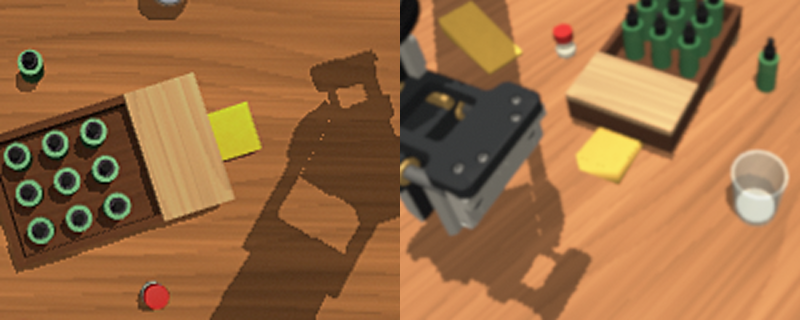

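The picture matches the one before the press: crate corners at (192,73) and (234,198), wedge at (210,105)-(260,160). The hand is clear, so I'm handing in.

```bash
python3 -c "from workcell import job;print(job.job_done())"
```

```text
the job is handed in; nothing more can be done
None
```

The wedge is snug under the crate's free end and carries it about level (about 1 mm lift by estimate); the deck sank only about 0.3 mm under a 20–30 N fingertip press, nothing visibly shifted, and I handed the job in at about 14.5 s with the hand clear.

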